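# Stir the polishing beads and hang the paddle back

## Task

Lift the stirring paddle up and off its hook and use it to loosen the ceramic polishing beads in the steel pot: dip the blade almost to the floor in the clear space by the pot's handle and, keeping it down there, stir wide circles well out from the middle, two full turns anticlockwise seen from above, ending by the handle again, so that most of the beads are shifted. Then lift it out and hang the paddle back on its hook by its crossbar, hanging straight and still. Keep all beads in the pot, the pot standing where it is, and leave the other things on the bench alone.

Things in the scene. Friction and masses are not known exactly. Their poses are not given: they have to be found in the camera images.
- paddle: steel stirring paddle hanging upright on the hook, 140 g. Origin: middle of its crossbar (10 mm round, 80 mm long, along y); z up along the tool. Above: wooden grip 16 (x) by 18 mm (y), 8 to 70 mm over the origin. Below: 12 mm round rod ending in a flat blade 8 (x) by 24 (y) by 50 mm high, its lower edge 145 mm under the origin
- paddle_grip (a point): point in the middle of the paddle's wooden grip where it is well held, 45 mm above the crossbar
- paddle_tip (a point): middle of the blade's lower edge, 145 mm below the crossbar
- hook_seat (a point): where the crossbar's middle lies when the paddle hangs, 193 mm above the table: in a dip across two steel prongs, the rod between them. Prongs: 8 mm round, along the stand's x, 17 mm either side, 26 mm free between. They point to -x; their tips, 24 mm in front of the seat, turn up: raise the crossbar 16 mm or more to pass over them
- stand: hook stand, fixed to the table: plywood foot 150 (x) by 120 mm (y), 14 mm thick. Origin: middle of the foot's underside; the prongs point to its -x. The hook seat is at x = -10, z = 193 mm. A wooden post, 50 mm wide, its top 204 mm above the table, stands at x = 50 to 70 mm and holds the prongs
- pot: round open steel pot, loose, 170 mm across and 80 mm high, wall 4 mm, floor 6 mm thick; inner radius 78 mm at the floor. Origin: middle of its underside; z up. A black side handle points to the pot's own +x, up to 135 mm from the middle, 54 to 66 mm above the table. 0.95 kg
- pot_floor (a point): middle of the pot's inner floor, 6 mm above its underside
- spool: bystander: solder spool, 52 mm across, 50 mm high, standing between the stand and the pot. Origin: middle of its underside
- flask: bystander: brown bottle, 62 mm across, 220 mm high. Origin: middle of its underside
- phone: bystander: black phone 150 by 72 by 10 mm lying flat. Origin: middle of its underside
- metal_bar: bystander: aluminium bar 130 by 26 by 26 mm. Origin: middle of its underside
- black_box: bystander: open black box 130 by 90 by 35 mm. Origin: middle of its underside
- bead0: one of seven white ceramic beads lying in the pot: round, 24 mm across, 18 mm high, flat ends, 20 g. Origin: middle of its underside. At the start they lie across the middle and the side away from the handle; the floor by the handle (more than 20 mm from the middle) is free
- bead1: one of seven white ceramic beads lying in the pot: round, 24 mm across, 18 mm high, flat ends, 20 g. Origin: middle of its underside. At the start they lie across the middle and the side away from the handle; the floor by the handle (more than 20 mm from the middle) is free
- bead2: one of seven white ceramic beads lying in the pot: round, 24 mm across, 18 mm high, flat ends, 20 g. Origin: middle of its underside. At the start they lie across the middle and the side away from the handle; the floor by the handle (more than 20 mm from the middle) is free
- bead3: one of seven white ceramic beads lying in the pot: round, 24 mm across, 18 mm high, flat ends, 20 g. Origin: middle of its underside. At the start they lie across the middle and the side away from the handle; the floor by the handle (more than 20 mm from the middle) is free
- bead4: one of seven white ceramic beads lying in the pot: round, 24 mm across, 18 mm high, flat ends, 20 g. Origin: middle of its underside. At the start they lie across the middle and the side away from the handle; the floor by the handle (more than 20 mm from the middle) is free
- bead5: one of seven white ceramic beads lying in the pot: round, 24 mm across, 18 mm high, flat ends, 20 g. Origin: middle of its underside. At the start they lie across the middle and the side away from the handle; the floor by the handle (more than 20 mm from the middle) is free
- bead6: one of seven white ceramic beads lying in the pot: round, 24 mm across, 18 mm high, flat ends, 20 g. Origin: middle of its underside. At the start they lie across the middle and the side away from the handle; the floor by the handle (more than 20 mm from the middle) is free

How it is judged:
On the way, in this order (a step that is already met when the one before it is completed fails the run):
1. the paddle is up and off its hook: its crossbar is over 60 mm from the hook seat (distance between paddle and hook_seat above 0.06 m), for 0.1 s.
2. turn 1: blade tip within 14 mm of the pot's floor, at least 15 mm out from the middle, by the handle (pot +x side) (x of paddle_tip in the frame of pot above 0.015 m and y of paddle_tip in the frame of pot between -0.02 and 0.02 m and z of paddle_tip in the frame of pot below 0.02 m), for 0.02 s.
3. turn 1: blade tip within 14 mm of the pot's floor, at least 15 mm out from the middle, at the pot's +y side (y of paddle_tip in the frame of pot above 0.015 m and x of paddle_tip in the frame of pot between -0.02 and 0.02 m and z of paddle_tip in the frame of pot below 0.02 m), for 0.02 s.
4. turn 1: blade tip within 14 mm of the pot's floor, at least 15 mm out from the middle, opposite the handle (x of paddle_tip in the frame of pot below -0.015 m and y of paddle_tip in the frame of pot between -0.02 and 0.02 m and z of paddle_tip in the frame of pot below 0.02 m), for 0.02 s.
5. turn 1: blade tip within 14 mm of the pot's floor, at least 15 mm out from the middle, at the pot's -y side (y of paddle_tip in the frame of pot below -0.015 m and x of paddle_tip in the frame of pot between -0.02 and 0.02 m and z of paddle_tip in the frame of pot below 0.02 m), for 0.02 s.
6. turn 2: blade tip within 14 mm of the pot's floor, at least 15 mm out from the middle, by the handle (pot +x side) (all of step 2), for 0.02 s.
7. turn 2: blade tip within 14 mm of the pot's floor, at least 15 mm out from the middle, at the pot's +y side (all of step 3), for 0.02 s.
8. turn 2: blade tip within 14 mm of the pot's floor, at least 15 mm out from the middle, opposite the handle (all of step 4), for 0.02 s.
9. turn 2: blade tip within 14 mm of the pot's floor, at least 15 mm out from the middle, at the pot's -y side (all of step 5), for 0.02 s.
10. two full turns done: blade low by the handle again (all of step 6), for 0.02 s.
At the end, for the whole second after the job is handed in: The paddle hangs on its hook, crossbar within 12 mm of the seat, upright within 0.15 rad and still; all seven beads are in the pot and at least four of them lie over 12 mm from where they started; the pot stands upright within 30 mm of where it was (distance between paddle and hook_seat below 0.012 m and angle between paddle's own z axis and vertical below 0.15 rad and linear speed of paddle below 0.05 m/s and distance of pot from where it was at the start of the episode below 0.03 m and angle between pot's own z axis and vertical below 0.05 rad and horizontal distance between each of bead0, bead1, bead2, bead3, bead4, bead5, bead6 and pot below 0.08 m and z of each of bead0, bead1, bead2, bead3, bead4, bead5, bead6 in the frame of pot below 0.06 m and ((distance of each of bead0, bead1, bead2, bead3 from where it was at the start of the episode above 0.012 m or distance of each of bead0, bead1, bead2, bead4 from where it was at the start of the episode above 0.012 m or distance of each of bead0, bead1, bead2, bead5 from where it was at the start of the episode above 0.012 m or distance of each of bead0, bead1, bead2, bead6 from where it was at the start of the episode above 0.012 m or distance of each of bead0, bead1, bead3, bead4 from where it was at the start of the episode above 0.012 m or distance of each of bead0, bead1, bead3, bead5 from where it was at the start of the episode above 0.012 m or distance of each of bead0, bead1, bead3, bead6 from where it was at the start of the episode above 0.012 m or distance of each of bead0, bead1, bead4, bead5 from where it was at the start of the episode above 0.012 m or distance of each of bead0, bead1, bead4, bead6 from where it was at the start of the episode above 0.012 m or distance of each of bead0, bead1, bead5, bead6 from where it was at the start of the episode above 0.012 m or distance of each of bead0, bead2, bead3, bead4 from where it was at the start of the episode above 0.012 m or distance of each of bead0, bead2, bead3, bead5 from where it was at the start of the episode above 0.012 m or distance of each of bead0, bead2, bead3, bead6 from where it was at the start of the episode above 0.012 m or distance of each of bead0, bead2, bead4, bead5 from where it was at the start of the episode above 0.012 m or distance of each of bead0, bead2, bead4, bead6 from where it was at the start of the episode above 0.012 m or distance of each of bead0, bead2, bead5, bead6 from where it was at the start of the episode above 0.012 m or distance of each of bead0, bead3, bead4, bead5 from where it was at the start of the episode above 0.012 m or distance of each of bead0, bead3, bead4, bead6 from where it was at the start of the episode above 0.012 m) or (distance of each of bead0, bead3, bead5, bead6 from where it was at the start of the episode above 0.012 m or distance of each of bead0, bead4, bead5, bead6 from where it was at the start of the episode above 0.012 m or distance of each of bead1, bead2, bead3, bead4 from where it was at the start of the episode above 0.012 m or distance of each of bead1, bead2, bead3, bead5 from where it was at the start of the episode above 0.012 m or distance of each of bead1, bead2, bead3, bead6 from where it was at the start of the episode above 0.012 m or distance of each of bead1, bead2, bead4, bead5 from where it was at the start of the episode above 0.012 m or distance of each of bead1, bead2, bead4, bead6 from where it was at the start of the episode above 0.012 m or distance of each of bead1, bead2, bead5, bead6 from where it was at the start of the episode above 0.012 m or distance of each of bead1, bead3, bead4, bead5 from where it was at the start of the episode above 0.012 m or distance of each of bead1, bead3, bead4, bead6 from where it was at the start of the episode above 0.012 m or distance of each of bead1, bead3, bead5, bead6 from where it was at the start of the episode above 0.012 m or distance of each of bead1, bead4, bead5, bead6 from where it was at the start of the episode above 0.012 m or distance of each of bead2, bead3, bead4, bead5 from where it was at the start of the episode above 0.012 m or distance of each of bead2, bead3, bead4, bead6 from where it was at the start of the episode above 0.012 m or distance of each of bead2, bead3, bead5, bead6 from where it was at the start of the episode above 0.012 m or distance of each of bead2, bead4, bead5, bead6 from where it was at the start of the episode above 0.012 m or distance of each of bead3, bead4, bead5, bead6 from where it was at the start of the episode above 0.012 m))); the robot touches nothing.
It fails at once if the pot is pushed over 60 mm or tipped over 0.3 rad (distance of pot from where it was at the start of the episode above 0.06 m or angle between pot's own z axis and vertical above 0.3 rad).
It fails at once if a bystander is moved over 30 mm (distance of any of spool, flask, phone, metal_bar, black_box from where it was at the start of the episode above 0.03 m).
It also fails if it takes over 70 s, if anything falls off the work surface, if the arm or the gripper's body presses on something with over 40 N, if the wrist force passes 120 N, or if a joint passes its speed limit or range.

## Robot

A 6-joint arm with a two-finger parallel gripper is mounted at the origin on the work surface. World frame = base frame: x ahead of the robot, y to its left, z up, the work surface at z = 0. Lengths are in m, angles in rad, forces in N, time in s.
With the tool pointing down it reaches from about 0.35 to 0.95 m from the base axis. Payload 17.4 kg.
Tool frame: the origin (TCP) lies on the centre line of the jaws, within the pads' length; the fingertips stand 19 mm ahead of it and the grasp point (between the pads) is the TCP (arm.tip_extent is the distance from the TCP to the fingertips, in m); z points along the fingers, y is the line along which they close (so a half turn about z gives the same grasp; the last joint's range is limited). The gripper opens to 93 mm and grips with 3 to 60 N. Pads are 15 mm wide; open, the fingers measure 128 mm over their backs; the gripper's body (75 mm by 188 mm) begins 65 mm behind the grasp point.
Start: joints at [1.146, 0.116, 1.442, -0, 1.584, -0.038], TCP at [0.255, 0.625, 0.205] pointing down, gripper open.
Joint ranges: [-2.83, 2.83], [-0.83, 2.19], [0.07, 2.5], [-1.14, 4.28], [0.01, 3], [-2.97, 2.97]. Speed limits (rad/s): [1.89, 1.89, 2.22, 3.14, 3.14, 3.14].

## Interface

Orientations are given as a 3x3 rotation matrix whose columns are the frame's x, y, z axes.
In Python, from workcell import sensors, vision, job_done, arm gives the robot as it stands. The module is installed in compiled form; this text tells all that it offers.
- The arm moves only by the tool drive_tool, never from a script. Its argument "targets" is one flat list of numbers, 6 for each row, row after row: the shift along the tool's x, y, z in cm, then the turn, a rotation vector about the tool's x, y, z in rad. In form: [tx, ty, tz, ax, ay, az, tx, ty, tz, ax, ay, az, ...]. A call has 1 to 12 rows; each row is the pose to reach, as a shift and turn from the pose commanded when the call began, along the tool's axes at that moment; what a row does not reach only later rows make up. A row lasts 1/10 s, in which the tool goes at most 50 mm and 8.59 degrees, less where a joint would pass 70% of its speed; a pose out of reach is approached as far as the arm can. A call with a gripper value outside its range is refused whole. "jaw" is the finger opening in cm, from 0 to 9.3, set as the call begins (left out, the last holds). The fingers move at their own pace and stop on an object; "newtons" is the grip in N (left out, the last holds). Time passes only in rows, so rows that repeat a pose let the fingers close. It gives the time, the measured TCP pose, the force, the opening and the grip force at its end, in the units of the state.
- sensors.observe(): the state, without advancing time (a new reading comes with each control period).
- vision.camera(name): name is "side" or "top" or "wrist"; returns a dict with "color" (420x560x3 uint8, blue, green, red), "vertical_fov" (degrees; the focal length in pixels is half the picture's height over the tangent of half this angle, whatever the lens; pixels are square), "cx", "cy" (the principal point, pixels), "D" ([k1, k2, p1, p2, k3] as OpenCV has them; the pictures are not rectified), "origin" and "rotation" of the camera in the world; the wrist camera has in their place "tool_from_camera" (4x4, takes a point from camera to tool coordinates, whose origin is the TCP and whose axes are the flange's). Camera axes: x right, y down, z forward; pixel columns grow to the right and rows downward; lengths in m; the calibration is good to about 2 mm. A picture is of the moment at which its call begins: read the wrist's pose just before it. There is no depth.
- job_done(): hands the job in; it is judged then, once.
The state is a dict: "clock": time; "q": joint angles; "qvel": joint speeds; "tau": joint torques, N m; "position": TCP position; "tool_rot": TCP orientation; "force": force on the tool from outside, world axes, zero at the start; "torque": the same for the moment, N m; "width": finger opening in m; "finger_force": force on a finger pad.
Only numpy, scipy, OpenCV 4.12 (cv2) and the standard library are available. Lean on these libraries where they do the work, as an engineer would, in place of code of your own. Each camera call takes 0.05 s, during which the arm holds its last target. There are 200 camera calls.

## Working session

There is one attempt and no reset: what is moved stays moved. The work goes in short steps, Python scripts to look and compute and a tool call to move; the robot and the scene stay as the last step left them, time stands still between calls to the robot, and variables do not carry over. Pictures are saved under pics/ and viewed, at most 10 in all, crops included, and the job is handed in when it is done.

Besides the shell and the picture viewer there is one more tool, called after "Call:" as a command line: name --argument value ..., lists and objects as JSON in quotes. drive_tool: Moves the arm, as the interface text tells. Its arguments: {"type":"object","properties":{"targets":{"type":"array","items":{"type":"number"}},"jaw":{"type":"number"},"newtons":{"type":"number"}},"required":["targets"]}

```bash
mkdir -p pics
python3 - <<'E'
from workcell import sensors, vision
import cv2,pickle,numpy as np
np.set_printoptions(precision=4,suppress=True)
s=sensors.observe();print(s['clock'],s['position'],s['tool_rot'],s['width'])
d={}
for n in("side","top"):
    c=vision.camera(n);d[n]=c;cv2.imwrite(f'pics/{n}0.png',c['color']);print(n,c['vertical_fov'],c['origin'],c['rotation'],c['D'],c['cx'],c['cy'])
pickle.dump(d,open('c0.pkl','wb'))
E
```

```text
0.0 [0.2545 0.6249 0.2044] [[-0.9262  0.3771 -0.0005]
 [ 0.3771  0.9262 -0.001 ]
 [ 0.     -0.0011 -1.    ]] 0.09258383641658322
side 53.37444402979339 [ 1.1847 -0.8815  1.0991] [[ 0.8178  0.3799 -0.4323]
 [ 0.5754 -0.5288  0.6238]
 [ 0.0084 -0.7589 -0.6511]] [0.0057 0.     0.     0.     0.    ] 283.0753422625949 214.58680375682465
top 53.15681613164083 [0.4239 0.0068 1.2533] [[ 0.001  -0.9949  0.1006]
 [-1.     -0.0007  0.0022]
 [-0.0022 -0.1006 -0.9949]] [-0.0587  0.      0.      0.      0.    ] 275.52416006617744 215.99602030962572
```

View pics/top0.png

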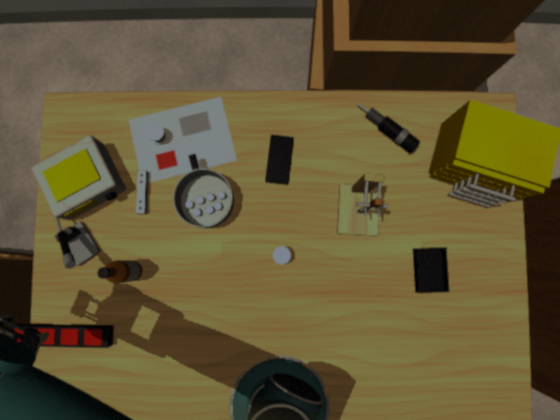

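View pics/side0.png

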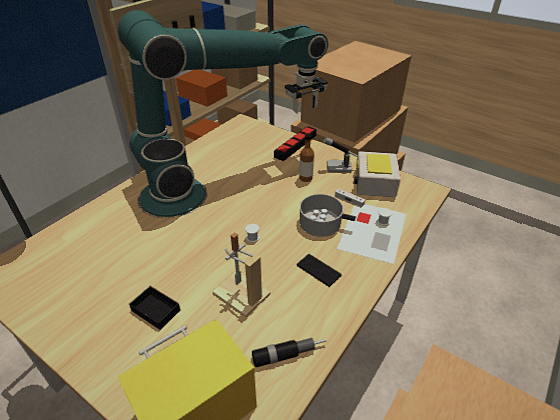

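The top view shows the pot at about (204,199) with its handle up at (194,160). The stand is at about (360,209), the spool at (282,256) and the phone at (280,160). I'll enlarge the pot and stand in both views.

Run:
```python
import cv2,pickle,numpy as np
d=pickle.load(open('c0.pkl','rb'))
t=d['top']['color'];s=d['side']['color']
r=lambda im,x,y,w,h,k:cv2.convertScaleAbs(cv2.resize(im[y:y+h,x:x+w],None,fx=k,fy=k,interpolation=cv2.INTER_CUBIC),alpha=1.6)
a=r(t,325,165,75,75,5);b=r(t,165,150,75,75,5)
cv2.imwrite('pics/z0.png',np.hstack([a,b]))
cv2.imwrite('pics/z1.png',r(s,205,220,80,95,6))
```

```text
(no output)
```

View pics/z0.png

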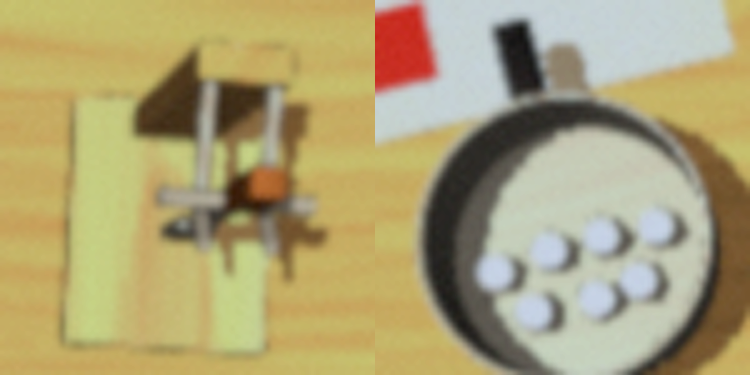

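View pics/z1.png

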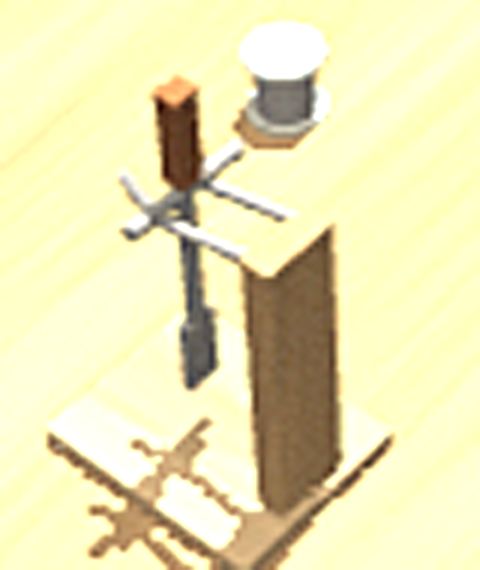

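The zooms show post and prongs clearly. In the crop, the grip top is at (268,183) and the crossbar ends are at (160,197) and (316,208). The pot rim spans u 420–716, the handle tip is at (512,25), and the seven beads are visible.

```bash
cat > h.py <<'E'
import cv2,numpy as np
np.set_printoptions(precision=4,suppress=True)
def K(c):
    f=c['color'].shape[0]/2/np.tan(np.radians(c['vertical_fov'])/2)
    return np.array([[f,0,c['cx']],[0,f,c['cy']],[0,0,1.]])
def cast(c,uv,z,o=None,R=None):
    o=np.array(c['origin']) if o is None else o; R=np.array(c['rotation']) if R is None else R
    p=cv2.undistortPoints(np.array(uv,float).reshape(-1,1,2),K(c),np.array(c['D'],float))[:,0]
    r=np.c_[p,np.ones(len(p))]@R.T
    return o+r*((z-o[2])/r[:,2])[:,None]
E
python3 - <<'E'
from h import *; import pickle
d=pickle.load(open('c0.pkl','rb'));t=d['top'];s=d['side']
A=lambda L:[(325+(u+.5)/5-.5,165+(v+.5)/5-.5) for u,v in L]
B=lambda L:[(165+(u-375+.5)/5-.5,150+(v+.5)/5-.5) for u,v in L]
S=lambda L:[(205+(u+.5)/6-.5,220+(v+.5)/6-.5) for u,v in L]
P=lambda n,x:print(n,x[:,:2].tolist() if 0 else x[:,:2])
P('griptop',cast(t,A([(268,183)]),.263));P('griptop s',cast(s,S([(177,92)]),.263))
P('bar',cast(t,A([(160,197),(316,208)]),.198));P('bar s',cast(s,S([(130,235),(240,150)]),.193))
P('post',cast(t,A([(200,43),(295,45),(290,80),(197,80)]),.204))
P('prongs',cast(t,A([(209,85),(202,248),(275,90),(270,252)]),.197))
P('foot',cast(t,A([(72,97),(62,345),(265,352)]),.014))
P('handle',cast(t,B([(495,27),(529,20),(513,23)]),.066))
P('rim',cast(t,B([(420,245),(716,245),(568,95)]),.08))
P('beads',cast(t,B([(497,272),(551,250),(604,236),(659,226),(536,312),(600,299),(640,280)]),.024))
sp=cast(t,[(282,255)],.05);P('spool',sp)
P('flask',cast(t,[(106,272)],.22))
# rim circle from side
E
```

```text
griptop [[ 0.5597 -0.2361]]
griptop s [[ 0.5663 -0.2377]]
bar [[ 0.5614 -0.1967]
 [ 0.5559 -0.2763]]
bar s [[ 0.5621 -0.2758]
 [ 0.5686 -0.198 ]]
post [[ 0.6397 -0.2175]
 [ 0.6388 -0.2662]
 [ 0.6207 -0.2632]
 [ 0.6206 -0.2156]]
prongs [[ 0.6193 -0.2232]
 [ 0.5355 -0.2178]
 [ 0.6168 -0.2571]
 [ 0.5335 -0.2524]]
foot [[ 0.6457 -0.1804]
 [ 0.497  -0.1723]
 [ 0.4929 -0.293 ]]
handle [[0.7215 0.2615]
 [0.7255 0.2418]
 [0.7238 0.2511]]
rim [[0.5919 0.2982]
 [0.5919 0.1301]
 [0.6782 0.2157]]
beads [[0.5837 0.2658]
 [0.5969 0.2339]
 [0.6053 0.2026]
 [0.6112 0.17  ]
 [0.5599 0.2421]
 [0.5677 0.2043]
 [0.579  0.1808]]
spool [[ 0.4337 -0.0091]]
flask [[0.3891 0.4277]]
```

Call:
drive_tool --targets '[0,0,-18,0,0,0,0,0,-18,0,0,0,0,0,-18,0,0,0,0,0,-18,0,0,0,-47,-37.5,-18,0,0,1.24,-47,-37.5,-18,0,0,1.24,-47,-37.5,-18,0,0,1.24,-47,-37.5,-18,0,0,1.24,-47,-37.5,-18,0,0,1.24,-47,-37.5,-18,0,0,1.24,-47,-37.5,-18,0,0,1.24,-47,-37.5,-18,0,0,1.24]' --jaw 9.3 --newtons 50

```text
clock: 1.3
position: [0.4505, 0.2742, 0.385]
tool_rot: [[0.022, 1.0, -0.0], [1.0, -0.022, -0.0], [-0.0, -0.0, -1.0]]
force: [-0.7, 0.8, 0.2]
width: 0.0928
finger_force: 0.0
```

```bash
cat >> h.py <<'E'
from scipy.spatial.transform import Rotation as Ro
def shift(s,p,yaw=None):
    "tool shift cm and turn to reach TCP p, tool down, tool y at yaw"
    R=np.array(s['tool_rot']);d=R.T@(np.array(p)-s['position'])*100
    a=np.zeros(3)
    if yaw is not None:
        y=np.array([np.cos(yaw),np.sin(yaw),0]);z=np.array([0,0,-1.]);T=np.c_[np.cross(y,z),y,z]
        a=Ro.from_matrix(R.T@T).as_rotvec()
    return np.r_[d,a]
E
python3 - <<'E'
from h import *
from workcell import sensors
s=sensors.observe();print(s['clock'],s['position'],s['tool_rot'],s['q'])
print(shift(s,[.55,-.236,.40],-.06))
E
```

```text
1.3 [0.4505 0.2742 0.385 ] [[ 0.0219  0.9998 -0.    ]
 [ 0.9998 -0.0219 -0.    ]
 [-0.     -0.     -1.    ]] [ 0.4984 -0.1941  1.4541 -0.      1.8816  0.5204]
[-50.7915  11.0647  -1.4986  -0.       0.       0.038 ]
```

Call:
drive_tool --targets '[-50.8,11,-1.5,0,0,0.038,-50.8,11,-1.5,0,0,0.038,-50.8,11,-1.5,0,0,0.038,-50.8,11,-1.5,0,0,0.038,-50.8,11,-1.5,0,0,0.038,-50.8,11,-1.5,0,0,0.038,-50.8,11,-1.5,0,0,0.038,-50.8,11,-1.5,0,0,0.038,-50.8,11,-1.5,0,0,0.038,-50.8,11,-1.5,0,0,0.038,-50.8,11,-1.5,0,0,0.038,-50.8,11,-1.5,0,0,0.038]'

```text
clock: 2.5
position: [0.5521, -0.2357, 0.3988]
tool_rot: [[0.057, 0.998, -0.002], [0.998, -0.057, 0.001], [0.001, -0.002, -1.0]]
force: [-0.6, 0.6, -0.0]
width: 0.0929
finger_force: 0.0
```

Run:
```python
from h import *; import pickle
from workcell import sensors,vision
s=sensors.observe();c=vision.camera('wrist');print(s['clock'],s['position'],s['tool_rot'],s['qvel'])
print(c['tool_from_camera'],c['vertical_fov'],c['D'])
pickle.dump((s,c),open('w1.pkl','wb'));cv2.imwrite('pics/w1.png',c['color'])
```

```text
2.5 [ 0.5521 -0.2357  0.3988] [[ 0.0567  0.9984 -0.0019]
 [ 0.9984 -0.0567  0.0008]
 [ 0.0007 -0.002  -1.    ]] [ 0.0537 -0.043   0.0265  0.0127  0.0079  0.0355]
[[-0.001  -0.9545 -0.2984  0.0842]
 [ 1.     -0.0007 -0.0008 -0.0017]
 [ 0.0006 -0.2984  0.9545 -0.1802]
 [ 0.      0.      0.      1.    ]] 66.78566180785518 [-0.0441  0.      0.      0.      0.    ]
```

View pics/w1.png

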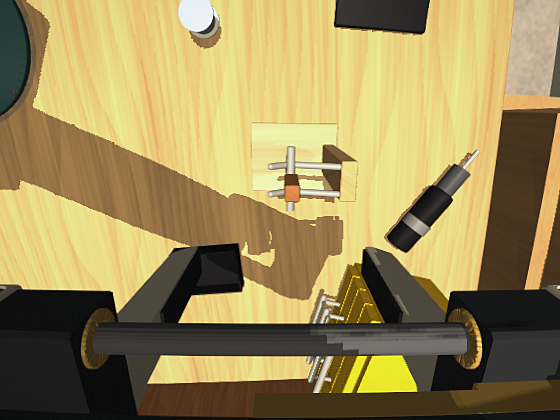

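The wrist picture shows the paddle on its stand. The bar ends are at about (290,148) and (290,210), and the orange grip top is at about (292,193). I'll measure the grip top with a mask from a settled picture.

Run:
```python
from h import *; import pickle
from workcell import sensors,vision
s=sensors.observe();c=vision.camera('wrist');pickle.dump((s,c),open('w2.pkl','wb'))
print(s['position'],s['qvel'])
im=c['color'];x0,y0=240,115
cv2.imwrite('pics/w2.png',cv2.resize(im[y0:y0+95,x0:x0+130],None,fx=6,fy=6,interpolation=cv2.INTER_CUBIC))
h=cv2.cvtColor(im,cv2.COLOR_BGR2HSV)
m=((h[...,0]<13)&(h[...,1]>120)).astype(np.uint8);m[:y0]=0;m[y0+95:]=0;m[:,:x0]=0;m[:,x0+130:]=0
b=(m>0)&(h[...,2]>140);ys,xs=np.nonzero(b);print(len(xs),xs.mean(),ys.mean(),xs.min(),xs.max(),ys.min(),ys.max())
T=np.array(c['tool_from_camera']);R=np.array(s['tool_rot']);o=s['position']+R@T[:3,3];RR=R@T[:3,:3]
print(cast(c,[(xs.mean(),ys.mean())],.263,o,RR))
```

```text
[ 0.552  -0.2341  0.3994] [ 0.0364 -0.0299  0.0112  0.0042  0.0025  0.0099]
65 292.04615384615386 195.83076923076922 285 299 187 202
[[ 0.5611 -0.2357  0.263 ]]
```

View pics/w2.png

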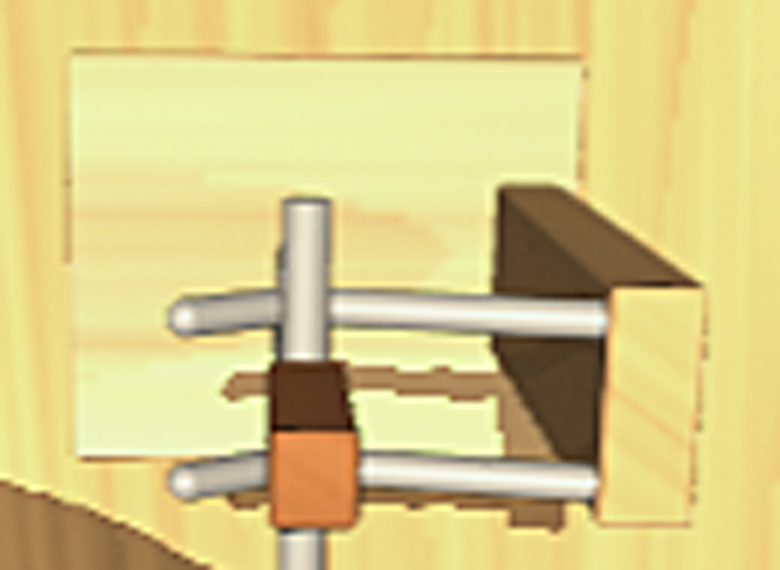

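The crop shows the grip top centred at image (292,194.5), square to the jaws and with clear space both sides. All three estimates put the grip at about (0.561,-0.236). Next I'll descend.

Run:
```python
from h import *
from workcell import sensors
s=sensors.observe();print(shift(s,[.561,-.236,.238],-.06))
```

```text
[-0.254   0.9297 16.1921 -0.0005 -0.0005  0.0058]
```

Call:
drive_tool --targets '[-0.25,0.9,3,0,0,0,-0.25,0.9,6,0,0,0,-0.25,0.9,9,0,0,0,-0.25,0.9,11,0,0,0,-0.25,0.9,13,0,0,0,-0.25,0.9,15,0,0,0,-0.25,0.9,16.2,0,0,0,-0.25,0.9,16.2,0,0,0,-0.25,0.9,16.2,0,0,0,-0.25,0.9,16.2,0,0,0]'

```text
clock: 3.6
position: [0.5612, -0.2364, 0.2396]
tool_rot: [[0.054, 0.999, 0.002], [0.999, -0.054, -0.001], [-0.001, 0.002, -1.0]]
force: [0.8, 0.5, 0.9]
width: 0.0929
finger_force: 0.0
```

Call:
drive_tool --targets '[0,0,0,0,0,0,0,0,0,0,0,0,0,0,0,0,0,0,0,0,0,0,0,0,0,0,0,0,0,0,0,0,0,0,0,0,0,0,0,0,0,0,0,0,0,0,0,0]' --jaw 0 --newtons 50

```text
clock: 4.4
position: [0.5608, -0.2365, 0.2381]
tool_rot: [[0.054, 0.999, -0.0], [0.999, -0.054, 0.0], [0.0, -0.0, -1.0]]
force: [0.8, -0.2, -0.1]
width: 0.0334
finger_force: 0.0
```

Run:
```python
from h import *
from workcell import sensors
s=sensors.observe();print(s['clock'],s['position'],s['tool_rot'],s['force'],s['width'],s['finger_force'])
```

```text
4.4 [ 0.5608 -0.2365  0.2381] [[ 0.054   0.9985 -0.    ]
 [ 0.9985 -0.054   0.    ]
 [ 0.     -0.     -1.    ]] [ 0.8426 -0.2309 -0.0658] 0.03336984111032829 0.0
```

Still closing; more time.

Call:
drive_tool --targets '[0,0,0,0,0,0,0,0,0,0,0,0,0,0,0,0,0,0,0,0,0,0,0,0,0,0,0,0,0,0]'

```text
clock: 4.9
position: [0.5609, -0.2366, 0.2382]
tool_rot: [[0.054, 0.999, 0.0], [0.999, -0.054, -0.0], [-0.0, 0.0, -1.0]]
force: [0.9, -0.2, 0.3]
width: 0.0155
finger_force: 49.9
```

Gripped, width 15.5 mm. I'll lift straight up and then pull out to -x.

Call:
drive_tool --targets '[0,0,-0.5,0,0,0,0,0,-1.2,0,0,0,0,0,-2,0,0,0,0,0,-3,0,0,0,0,0,-4,0,0,0,0,0,-4,0,0,0,0,-2,-4,0,0,0,0,-5,-4.5,0,0,0,0,-8,-6,0,0,0,0,-11,-8,0,0,0,0,-11,-10,0,0,0,0,-11,-10,0,0,0]'

```text
clock: 6.1
position: [0.4509, -0.2308, 0.341]
tool_rot: [[0.055, 0.999, 0.004], [0.999, -0.055, -0.002], [-0.002, 0.004, -1.0]]
force: [1.0, 0.4, -2.2]
width: 0.0149
finger_force: 49.9
```

Run:
```python
from h import *
from workcell import sensors
import pickle
s=sensors.observe();print(s['position'],s['width'],s['finger_force'],s['force'])
c=np.array([.592,.2142]);a=.274;R=np.array([[np.cos(a),-np.sin(a)],[np.sin(a),np.cos(a)]])
b=np.array([[0.5837,0.2658],[0.5969,0.2339],[0.6053,0.2026],[0.6112,0.17],[0.5599,0.2421],[0.5677,0.2043],[0.579,0.1808]])
print((b-c)@R)
p=c+R@[.038,0];print(p,shift(s,[*p,.34],-.054))
```

```text
[ 0.4509 -0.2308  0.341 ] 0.014919913352066235 49.89198088645935 [ 1.013   0.4119 -2.2114]
[[ 0.006   0.0519]
 [ 0.01    0.0176]
 [ 0.0097 -0.0148]
 [ 0.0065 -0.0477]
 [-0.0234  0.0355]
 [-0.0261 -0.003 ]
 [-0.0216 -0.0286]]
[0.6286 0.2245] [46.4329 15.2614  0.0668  0.004   0.002  -0.0005]
```

Call:
drive_tool --targets '[2,0.7,0,0,0,0,5,1.6,0,0,0,0,9,3,0,0,0,0,13,4.3,0,0,0,0,17,5.6,0,0,0,0,21,7,0,0,0,0,25,8.2,0,0,0,0,29,9.5,0,0,0,0,33,10.8,0,0,0,0,37,12.2,0,0,0,0,40,13.2,0,0,0,0,42,13.8,0,0,0,0]'

```text
clock: 7.3
position: [0.6121, 0.1837, 0.3357]
tool_rot: [[0.052, 0.999, -0.003], [0.999, -0.052, -0.0], [-0.001, -0.003, -1.0]]
force: [-0.7, -0.8, -2.5]
width: 0.0154
finger_force: 49.9
```

Run:
```python
from h import *
from workcell import sensors
s=sensors.observe();print(s['position'],s['width'],s['tool_rot'])
print(shift(s,[.6286,.2245,.34],-.054))
```

```text
[0.6121 0.1837 0.3357] 0.01535286457159347 [[ 0.0524  0.9986 -0.0026]
 [ 0.9986 -0.0524 -0.0005]
 [-0.0006 -0.0026 -1.    ]]
[ 4.1582  1.4346 -0.4318 -0.0025  0.0006  0.0016]
```

Call:
drive_tool --targets '[2,0.7,0,0,0,0,3.6,1.2,0,0,0,0,4.4,1.4,0,0,0,0,4.4,1.4,0,0,0,0,4.4,1.4,0,0,0,0,4.4,1.4,0,0,0,0]'

```text
clock: 7.9
position: [0.6277, 0.2237, 0.3384]
tool_rot: [[0.055, 0.999, 0.0], [0.999, -0.055, -0.0], [0.0, 0.0, -1.0]]
force: [0.7, 0.3, -2.8]
width: 0.0154
finger_force: 49.9
```

Run:
```python
from h import *; import pickle
from workcell import sensors,vision
s=sensors.observe();print(s['clock'],s['position'],s['tool_rot'],s['width'],s['force'])
d={n:vision.camera(n) for n in('side','top','wrist')};d['s']=s;pickle.dump(d,open('c1.pkl','wb'))
a=cv2.resize(d['side']['color'][120:260,260:400],None,fx=2.85,fy=2.85,interpolation=cv2.INTER_CUBIC)
b=cv2.resize(d['wrist']['color'],None,fx=399/420,fy=399/420)[:,100:500]
cv2.imwrite('pics/p1.png',np.hstack([a,b[:a.shape[0]]]));print(a.shape,b.shape)
```

```text
7.9 [0.6277 0.2237 0.3384] [[ 0.0546  0.9985  0.0004]
 [ 0.9985 -0.0546 -0.    ]
 [ 0.      0.0004 -1.    ]] 0.015388155176278517 [ 0.7198  0.2999 -2.8431]
(399, 399, 3) (399, 400, 3)
```

View pics/p1.png

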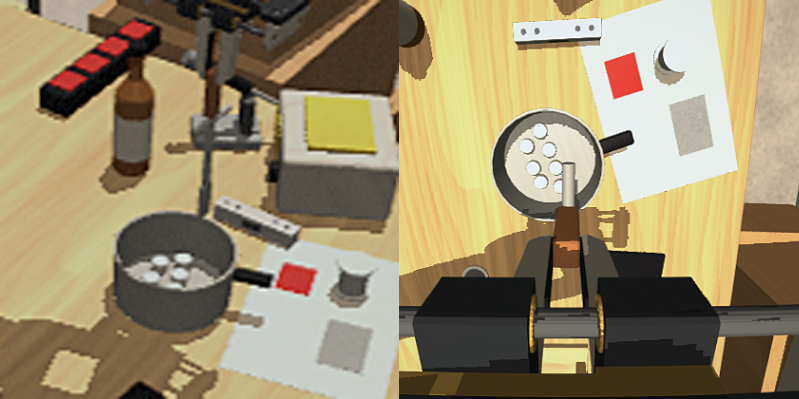

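The side view shows the paddle upright above the pot, with the tip at crop (204,214). The wrist view shows the rim spanning x 492–608 and y 108–219, and the beads undisturbed. I'll cross-check the pot centre and the tip.

Run:
```python
from h import *; import pickle
d=pickle.load(open('c1.pkl','rb'));s=d['s'];c=d['wrist']
T=np.array(c['tool_from_camera']);R=np.array(s['tool_rot']);o=s['position']+R@T[:3,3];RR=R@T[:3,:3]
f=lambda L:[((u-299)/.95,v/.95) for u,v in L]
print(cast(c,f([(492,163),(607,163),(548,108),(548,219),]),.08,o,RR)); print('handle',cast(c,f([(633,137)]),.063,o,RR))
print('tip',cast(d['side'],[(260+204/2.85,120+213/2.85)],.1484))
```

```text
[[0.5172 0.2309 0.08  ]
 [0.6859 0.2215 0.08  ]
 [0.6051 0.3038 0.08  ]
 [0.593  0.1385 0.08  ]]
handle [[0.7275 0.2553 0.063 ]]
tip [[0.6346 0.2266 0.1484]]
```

Estimates for the pot centre agree to a few mm, so I'll use (0.596,0.217) with a 36 mm radius. Now the dip by the handle.

Call:
drive_tool --targets '[0.4,0.5,0.5,0,0,0,0.4,0.5,2,0,0,0,0.4,0.5,4.5,0,0,0,0.4,0.5,7,0,0,0,0.4,0.5,9,0,0,0,0.4,0.5,11,0,0,0,0.4,0.5,12.5,0,0,0,0.4,0.5,13.2,0,0,0,0.4,0.5,13.6,0,0,0,0.4,0.5,13.6,0,0,0,0.4,0.5,13.6,0,0,0]'

```text
clock: 9.15
position: [0.6333, 0.2284, 0.203]
tool_rot: [[0.054, 0.999, 0.001], [0.999, -0.054, 0.0], [0.0, 0.001, -1.0]]
force: [0.1, -0.3, -1.3]
width: 0.0155
finger_force: 49.9
```

Run:
```python
from h import *
from workcell import sensors
s=sensors.observe();print(s['clock'],s['position'],s['force'],s['width'])
R=np.array(s['tool_rot']);c=np.array([.596,.217])
# quarter-turn rows, 10 rows each, relative to the nominal start of each quarter
r=.036;a0=.274
P=lambda a:np.array([*(c+r*np.array([np.cos(a0+a),np.sin(a0+a)])),.202])
for k in range(4):
    st=s['position'] if k==0 else P(k*np.pi/2)
    L=[np.round(R.T@(P(k*np.pi/2+(i+1)*np.pi/20)-st)*100,1) for i in range(10)]
    print(', '.join(f'{x[0]:g}, {x[1]:g}, 0, 0, 0, 0' for x in L))
```

```text
9.15 [0.6333 0.2284 0.203 ] [ 0.0998 -0.3287 -1.2745] 0.015534528780846726
0.3, -0.5, 0, 0, 0, 0, 0.8, -0.8, 0, 0, 0, 0, 1.2, -1.1, 0, 0, 0, 0, 1.6, -1.6, 0, 0, 0, 0, 1.9, -2.1, 0, 0, 0, 0, 2.1, -2.6, 0, 0, 0, 0, 2.2, -3.1, 0, 0, 0, 0, 2.3, -3.7, 0, 0, 0, 0, 2.2, -4.3, 0, 0, 0, 0, 2.1, -4.8, 0, 0, 0, 0
-0.2, -0.5, 0, 0, 0, 0, -0.5, -1, 0, 0, 0, 0, -0.9, -1.4, 0, 0, 0, 0, -1.3, -1.8, 0, 0, 0, 0, -1.8, -2.1, 0, 0, 0, 0, -2.3, -2.3, 0, 0, 0, 0, -2.9, -2.4, 0, 0, 0, 0, -3.5, -2.4, 0, 0, 0, 0, -4, -2.4, 0, 0, 0, 0, -4.6, -2.2, 0, 0, 0, 0
-0.5, 0.2, 0, 0, 0, 0, -1, 0.5, 0, 0, 0, 0, -1.4, 0.9, 0, 0, 0, 0, -1.8, 1.3, 0, 0, 0, 0, -2.1, 1.8, 0, 0, 0, 0, -2.3, 2.3, 0, 0, 0, 0, -2.4, 2.9, 0, 0, 0, 0, -2.4, 3.5, 0, 0, 0, 0, -2.4, 4, 0, 0, 0, 0, -2.2, 4.6, 0, 0, 0, 0
0.2, 0.5, 0, 0, 0, 0, 0.5, 1, 0, 0, 0, 0, 0.9, 1.4, 0, 0, 0, 0, 1.3, 1.8, 0, 0, 0, 0, 1.8, 2.1, 0, 0, 0, 0, 2.3, 2.3, 0, 0, 0, 0, 2.9, 2.4, 0, 0, 0, 0, 3.5, 2.4, 0, 0, 0, 0, 4, 2.4, 0, 0, 0, 0, 4.6, 2.2, 0, 0, 0, 0
```

Call:
drive_tool --targets '[0.3,-0.5,0,0,0,0,0.8,-0.8,0,0,0,0,1.2,-1.1,0,0,0,0,1.6,-1.6,0,0,0,0,1.9,-2.1,0,0,0,0,2.1,-2.6,0,0,0,0,2.2,-3.1,0,0,0,0,2.3,-3.7,0,0,0,0,2.2,-4.3,0,0,0,0,2.1,-4.8,0,0,0,0]'

```text
clock: 10.15
position: [0.5857, 0.2517, 0.2022]
tool_rot: [[0.054, 0.999, 0.0], [0.999, -0.054, 0.0], [0.0, 0.0, -1.0]]
force: [0.1, -0.6, -1.4]
width: 0.015
finger_force: 49.9
```

Call:
drive_tool --targets '[-0.2,-0.5,0,0,0,0,-0.5,-1,0,0,0,0,-0.9,-1.4,0,0,0,0,-1.3,-1.8,0,0,0,0,-1.8,-2.1,0,0,0,0,-2.3,-2.3,0,0,0,0,-2.9,-2.4,0,0,0,0,-3.5,-2.4,0,0,0,0,-4,-2.4,0,0,0,0,-4.6,-2.2,0,0,0,0]'

```text
clock: 11.15
position: [0.5618, 0.2066, 0.2022]
tool_rot: [[0.054, 0.999, -0.0], [0.999, -0.054, 0.0], [0.0, -0.0, -1.0]]
force: [-0.1, -0.3, -1.4]
width: 0.0151
finger_force: 49.9
```

Run:
```python
from h import *; import pickle
from workcell import sensors,vision
s=sensors.observe();print(s['clock'],s['position'],s['tool_rot'],s['width'],s['force'])
d={n:vision.camera(n) for n in('side','top')};d['s']=s;pickle.dump(d,open('c2.pkl','wb'))
a=cv2.resize(d['side']['color'][120:260,260:400],None,fx=2.85,fy=2.85,interpolation=cv2.INTER_CUBIC)
b=cv2.resize(d['top']['color'][130:270,130:270],None,fx=2.85,fy=2.85)
cv2.imwrite('pics/p2.png',np.hstack([a,b]))
```

```text
11.15 [0.5618 0.2066 0.2022] [[ 0.054   0.9985 -0.    ]
 [ 0.9985 -0.054   0.    ]
 [ 0.     -0.     -1.    ]] 0.015140802759862609 [-0.0759 -0.3143 -1.3907]
```

View pics/p2.png

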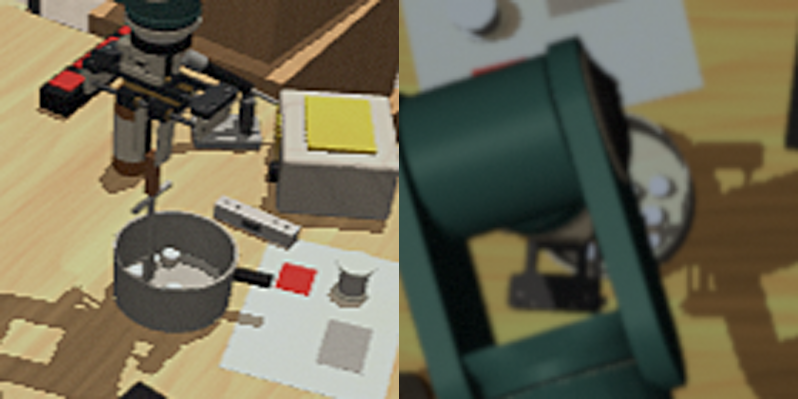

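The side view shows the paddle upright in the pot (rod at about (150,230)) and the pot not moved. The beads are displaced, so I'll continue.

Call:
drive_tool --targets '[-0.5,0.2,0,0,0,0,-1,0.5,0,0,0,0,-1.4,0.9,0,0,0,0,-1.8,1.3,0,0,0,0,-2.1,1.8,0,0,0,0,-2.3,2.3,0,0,0,0,-2.4,2.9,0,0,0,0,-2.4,3.5,0,0,0,0,-2.4,4,0,0,0,0,-2.2,4.6,0,0,0,0]'

```text
clock: 12.25
position: [0.6068, 0.1827, 0.2021]
tool_rot: [[0.054, 0.999, -0.001], [0.999, -0.054, -0.0], [-0.0, -0.001, -1.0]]
force: [-2.5, 1.2, -0.8]
width: 0.0155
finger_force: 49.9
```

Call:
drive_tool --targets '[0.2,0.5,0,0,0,0,0.5,1,0,0,0,0,0.9,1.4,0,0,0,0,1.3,1.8,0,0,0,0,1.8,2.1,0,0,0,0,2.3,2.3,0,0,0,0,2.9,2.4,0,0,0,0,3.5,2.4,0,0,0,0,4,2.4,0,0,0,0,4.6,2.2,0,0,0,0]'

```text
clock: 13.25
position: [0.6309, 0.2278, 0.2022]
tool_rot: [[0.054, 0.999, 0.0], [0.999, -0.054, -0.0], [-0.0, 0.0, -1.0]]
force: [0.9, -0.6, -1.3]
width: 0.0154
finger_force: 50.0
```

Call:
drive_tool --targets '[0.5,-0.2,0,0,0,0,1,-0.5,0,0,0,0,1.4,-0.9,0,0,0,0,1.8,-1.3,0,0,0,0,2.1,-1.8,0,0,0,0,2.3,-2.3,0,0,0,0,2.4,-2.9,0,0,0,0,2.4,-3.5,0,0,0,0,2.4,-4,0,0,0,0,2.2,-4.6,0,0,0,0]'

```text
clock: 14.25
position: [0.5857, 0.2518, 0.2022]
tool_rot: [[0.054, 0.999, 0.0], [0.999, -0.054, 0.0], [0.0, 0.0, -1.0]]
force: [0.2, 0.7, -0.6]
width: 0.0155
finger_force: 50.0
```

Call:
drive_tool --targets '[-0.2,-0.5,0,0,0,0,-0.5,-1,0,0,0,0,-0.9,-1.4,0,0,0,0,-1.3,-1.8,0,0,0,0,-1.8,-2.1,0,0,0,0,-2.3,-2.3,0,0,0,0,-2.9,-2.4,0,0,0,0,-3.5,-2.4,0,0,0,0,-4,-2.4,0,0,0,0,-4.6,-2.2,0,0,0,0]'

```text
clock: 15.25
position: [0.5618, 0.2066, 0.2022]
tool_rot: [[0.054, 0.999, 0.0], [0.999, -0.054, -0.0], [-0.0, 0.0, -1.0]]
force: [0.7, -0.0, -1.2]
width: 0.0149
finger_force: 50.0
```

Call:
drive_tool --targets '[-0.5,0.2,0,0,0,0,-1,0.5,0,0,0,0,-1.4,0.9,0,0,0,0,-1.8,1.3,0,0,0,0,-2.1,1.8,0,0,0,0,-2.3,2.3,0,0,0,0,-2.4,2.9,0,0,0,0,-2.4,3.5,0,0,0,0,-2.4,4,0,0,0,0,-2.2,4.6,0,0,0,0]'

```text
clock: 16.25
position: [0.607, 0.1826, 0.2021]
tool_rot: [[0.054, 0.999, -0.0], [0.999, -0.054, -0.0], [-0.0, -0.0, -1.0]]
force: [0.4, -0.7, -0.9]
width: 0.0152
finger_force: 50.0
```

Call:
drive_tool --targets '[0.2,0.5,0,0,0,0,0.5,1,0,0,0,0,0.9,1.4,0,0,0,0,1.3,1.8,0,0,0,0,1.8,2.1,0,0,0,0,2.3,2.3,0,0,0,0,2.9,2.4,0,0,0,0,3.5,2.4,0,0,0,0,4,2.4,0,0,0,0,4.6,2.2,0,0,0,0,4.6,2.2,0,0,0,0,4.6,2.2,0,0,0,0]'

```text
clock: 17.45
position: [0.6308, 0.2275, 0.2022]
tool_rot: [[0.054, 0.999, 0.0], [0.999, -0.054, -0.0], [-0.0, 0.0, -1.0]]
force: [0.0, -0.5, -1.9]
width: 0.0155
finger_force: 50.0
```

Run:
```python
from h import *; import pickle
from workcell import sensors,vision
s=sensors.observe();print(s['clock'],s['position'],s['tool_rot'],s['width'],s['force'])
c=vision.camera('side');pickle.dump(c,open('c3.pkl','wb'))
```

```text
17.45 [0.6308 0.2275 0.2022] [[ 0.0537  0.9986  0.0001]
 [ 0.9986 -0.0537 -0.0001]
 [-0.0001  0.0001 -1.    ]] 0.015484169624890774 [ 0.0494 -0.4974 -1.856 ]
```

Call:
drive_tool --targets '[0,0,-0.6,0,0,0,0,0,-2,0,0,0,0,0,-4,0,0,0,0,0,-6.5,0,0,0,0,0,-9,0,0,0,0,0,-11.5,0,0,0,0,0,-13,0,0,0,0,0,-13.8,0,0,0,0,0,-13.8,0,0,0]'

```text
clock: 18.4
position: [0.6311, 0.2273, 0.3411]
tool_rot: [[0.054, 0.999, 0.001], [0.999, -0.054, 0.0], [0.0, 0.001, -1.0]]
force: [0.2, 0.5, -0.7]
width: 0.0155
finger_force: 50.0
```

Call:
drive_tool --targets '[-2,-0.7,0,0,0,0,-5,-1.6,0,0,0,0,-9,-3,0,0,0,0,-13,-4.3,0,0,0,0,-17,-5.6,0,0,0,0,-21,-7,0,0,0,0,-25,-8.2,0,0,0,0,-29,-9.5,0,0,0,0,-33,-10.8,0,0,0,0,-37,-12.2,0,0,0,0,-40,-13.2,0,0,0,0,-42,-13.8,0,0,0,0]'

```text
clock: 19.6
position: [0.4693, -0.1863, 0.3389]
tool_rot: [[0.055, 0.998, -0.001], [0.998, -0.055, 0.0], [0.0, -0.001, -1.0]]
force: [-0.1, -0.1, -1.3]
width: 0.0151
finger_force: 50.0
```

Call:
drive_tool --targets '[-2,-0.7,0,0,0,0,-3.5,-1.2,0,0,0,0,-4.3,-1.5,0,0,0,0,-4.7,-1.7,0,0,0,0,-4.7,-1.7,0,0,0,0,-4.7,-1.7,0,0,0,0,-4.7,-1.7,0,0,0,0]'

```text
clock: 20.3
position: [0.4512, -0.2301, 0.3401]
tool_rot: [[0.053, 0.999, -0.0], [0.999, -0.053, 0.0], [0.0, -0.0, -1.0]]
force: [0.2, 0.4, -1.4]
width: 0.0152
finger_force: 50.0
```

Run:
```python
from h import *; import pickle
from workcell import sensors,vision
s=sensors.observe();print(s['clock'],s['position'],s['tool_rot'],s['width'],s['force'])
d={n:vision.camera(n) for n in('side','top')};d['s']=s;pickle.dump(d,open('c4.pkl','wb'))
a=cv2.resize(d['side']['color'][160:340,170:290],None,fx=3.3,fy=3.3,interpolation=cv2.INTER_CUBIC)
b=cv2.resize(d['top']['color'][150:240,165:240],None,fx=5,fy=5,interpolation=cv2.INTER_CUBIC);b=cv2.copyMakeBorder(b,0,a.shape[0]-b.shape[0],0,0,0)
cv2.imwrite('pics/p4.png',np.hstack([a,b]));print(a.shape)
print(shift(s,[.5609,-.2366,.2782],-.054))
```

```text
20.3 [ 0.4512 -0.2301  0.3401] [[ 0.0532  0.9986 -0.    ]
 [ 0.9986 -0.0532  0.0001]
 [ 0.0001 -0.     -1.    ]] 0.015214875597119086 [ 0.1675  0.4454 -1.4225]
(594, 396, 3)
[-0.0691 10.9888  6.189  -0.     -0.0001  0.0007]
```

View pics/p4.png

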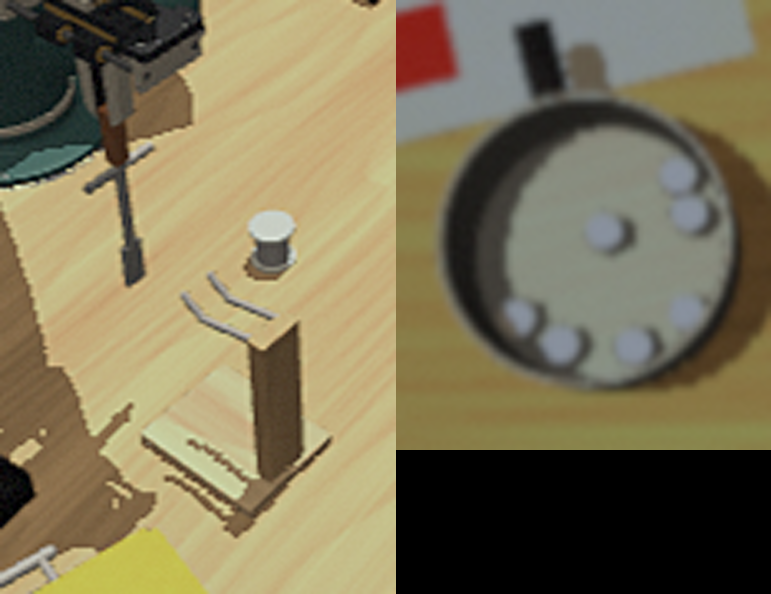

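The side view shows the paddle held with its bar from (88,188) to (152,150) and its tip near (132,283). The top view shows all seven beads in the pot, at least five of them over 18 mm from any start spot. I'll check the paddle for tilt before hanging it.

Run:
```python
from h import *; import pickle
d=pickle.load(open('c4.pkl','rb'));c=d['side'];s=d['s'];R=np.array(c['rotation']);o=np.array(c['origin'])
p=s['position'];y=np.array(s['tool_rot'])[:,0]
def pr(X):
    q=cv2.projectPoints(((np.array(X)-o)@R),np.zeros(3),np.zeros(3),K(c),np.array(c['D'],float))[0][:,0]
    return (q-[170,160])*3.3
b=p-[0,0,.045]
print(pr([b+.04*y,b-.04*y,p-[0,0,.095+.045-.0],p-[0,0,.19],b]))
d0=pickle.load(open('c0.pkl','rb'))
c=d0['side'];b=np.array([.5609,-.2366,.1932])
q=(pr([b+.04*y,b-.04*y,b-[0,0,.145],b])/3.3+[170,160]-[205,220])*6
print('orig in z1 crop',q)
```

```text
[[148.5501 143.9308]
 [ 83.9503 188.3263]
 [128.145  242.3421]
 [133.6562 279.8416]
 [116.8745 165.7004]]
orig in z1 crop [[230.7291 141.2116]
 [121.3249 230.2653]
 [195.0717 373.2096]
 [177.0711 184.8886]]
```

The paddle is still upright in the grip, with the same offsets as before the grasp. Next I'll carry it in over the prongs and lower it.

Call:
drive_tool --targets '[0,1,1,0,0,0,0,3,3,0,0,0,0,5,5,0,0,0,-0.05,7,6.2,0,0,0,-0.05,9,6.2,0,0,0,-0.1,10.2,6.2,0,0,0,-0.1,10.8,6.2,0,0,0,-0.1,11,6.2,0,0,0,-0.1,11,6.2,0,0,0,-0.1,11,6.2,0,0,0,-0.1,11,6.2,0,0,0]'

```text
clock: 21.5
position: [0.5604, -0.2376, 0.2786]
tool_rot: [[0.054, 0.999, 0.001], [0.999, -0.054, -0.0], [-0.0, 0.001, -1.0]]
force: [-0.6, -0.1, -1.3]
width: 0.0153
finger_force: 50.0
```

Run:
```python
from h import *
from workcell import sensors
s=sensors.observe();print(s['clock'],s['position'],s['force'],shift(s,[.5609,-.2366,.2385],-.054))
```

```text
21.5 [ 0.5604 -0.2376  0.2786] [-0.6393 -0.1422 -1.3336] [ 0.1019  0.0466  4.0075  0.0005  0.0003 -0.0003]
```

Call:
drive_tool --targets '[0.1,0.05,0.6,0,0,0,0.1,0.05,1.4,0,0,0,0.1,0.05,2.2,0,0,0,0.1,0.05,2.9,0,0,0,0.1,0.05,3.4,0,0,0,0.1,0.05,3.7,0,0,0,0.1,0.05,3.9,0,0,0,0.1,0.05,4,0,0,0,0.1,0.05,4,0,0,0,0.1,0.05,4,0,0,0,0.1,0.05,4,0,0,0]'

```text
clock: 22.6
position: [0.5617, -0.2367, 0.239]
tool_rot: [[0.054, 0.999, 0.002], [0.999, -0.054, -0.001], [-0.001, 0.002, -1.0]]
force: [1.0, -0.0, 6.0]
width: 0.0154
finger_force: 50.0
```

Run:
```python
from h import *
from workcell import sensors
s=sensors.observe();print(s['clock'],s['position'],s['force'],s['torque'],shift(s,[.5609,-.2366,.2382],-.054))
```

```text
22.6 [ 0.5617 -0.2367  0.239 ] [ 1.0288 -0.0488  5.9929] [-0.0145 -0.2949  0.0487] [ 0.0009 -0.0777  0.0843  0.0016  0.0005  0.0001]
```

Seated (6 N up at the seat height). I'll ease the grip, then open.

Call:
drive_tool --targets '[0,-0.05,0,0,0,0,0,-0.05,0,0,0,0,0,-0.05,0,0,0,0,0,-0.05,0,0,0,0]' --newtons 4

```text
clock: 23.0
position: [0.5609, -0.2366, 0.2384]
tool_rot: [[0.054, 0.999, 0.0], [0.999, -0.054, -0.0], [-0.0, 0.0, -1.0]]
force: [0.5, 0.5, 5.6]
width: 0.0161
finger_force: 4.0
```

Call:
drive_tool --targets '[0,0,0,0,0,0,0,0,0,0,0,0,0,0,0,0,0,0,0,0,0,0,0,0,0,0,0,0,0,0,0,0,0,0,0,0,0,0,0,0,0,0,0,0,0,0,0,0,0,0,0,0,0,0,0,0,0,0,0,0]' --jaw 7

```text
clock: 24.0
position: [0.5608, -0.2365, 0.2382]
tool_rot: [[0.054, 0.999, 0.0], [0.999, -0.054, -0.0], [-0.0, 0.0, -1.0]]
force: [-0.8, -0.3, 0.0]
width: 0.07
finger_force: 0.0
```

Call:
drive_tool --targets '[0,0,-1,0,0,0,0,0,-3,0,0,0,0,0,-6,0,0,0,0,0,-9,0,0,0,0,0,-12,0,0,0,0,0,-15,0,0,0,0,0,-16,0,0,0,0,0,-16,0,0,0,0,0,-16,0,0,0,0,0,-16,0,0,0,0,0,-16,0,0,0,0,0,-16,0,0,0]'

```text
clock: 25.2
position: [0.5607, -0.2365, 0.3974]
tool_rot: [[0.054, 0.999, -0.001], [0.999, -0.054, 0.0], [0.0, -0.001, -1.0]]
force: [-0.2, -0.0, -0.4]
width: 0.0699
finger_force: 0.0
```

Run:
```python
from h import *; import pickle
from workcell import sensors,vision
s=sensors.observe();print(s['clock'],s['position'],s['qvel'])
a=vision.camera('side')['color'];w=vision.camera('wrist')['color']
A=cv2.resize(a[220:315,205:285],None,fx=4,fy=4,interpolation=cv2.INTER_CUBIC)
B=cv2.resize(w[115:210,240:350],None,fx=4,fy=4,interpolation=cv2.INTER_CUBIC)
cv2.imwrite('pics/p5.png',np.hstack([A,B]))
```

```text
25.2 [ 0.5607 -0.2365  0.3974] [ 0.001  -0.0011 -0.0055 -0.0017  0.0022 -0.0004]
```

View pics/p5.png

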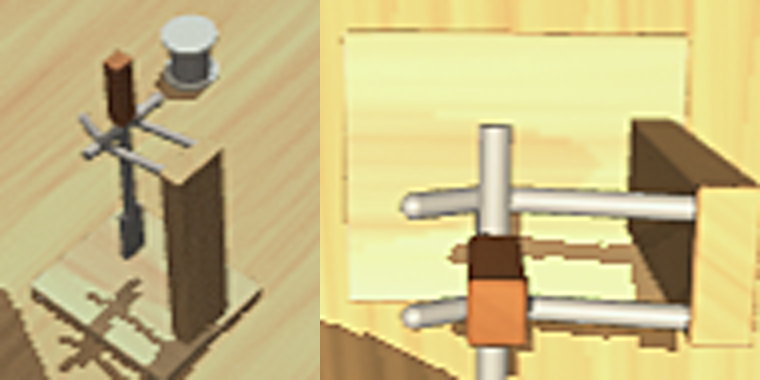

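Both views show the paddle hanging straight in the hook dip as at the start, with the gripper clear above. I'll wait briefly for it to settle, then hand in.

Call:
drive_tool --targets '[0,0,0,0,0,0,0,0,0,0,0,0,0,0,0,0,0,0,0,0,0,0,0,0,0,0,0,0,0,0,0,0,0,0,0,0,0,0,0,0,0,0,0,0,0,0,0,0,0,0,0,0,0,0,0,0,0,0,0,0]'

```text
clock: 26.3
position: [0.5608, -0.2365, 0.3981]
tool_rot: [[0.054, 0.999, -0.0], [0.999, -0.054, -0.0], [-0.0, -0.0, -1.0]]
force: [1.0, 0.2, 0.2]
width: 0.0699
finger_force: 0.0
```

```bash
python3 -c "
from workcell import job_done
print(job_done())"
```

```text
the job is handed in; nothing more can be done
None
```

The job is handed in, with no verdict returned: I stirred two full anticlockwise turns and hung the paddle back straight on its hook at about 26 s; the last pictures show all seven beads in the pot, at least five clearly shifted, and the pot where it was.

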